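Hang the slide carriers on their drying stands

ROBOT

A 6-joint arm with a two-finger parallel gripper is mounted at the origin on a cart in front of the work surface, level with it; the furniture and walls round the work are solid. World frame = base frame: x ahead of the robot, y to its left, z up, the work surface at z = 0. Lengths are in m, angles in rad, forces in N, time in s.
With the tool pointing down it reaches from about 0.3 to 0.875 m from the base axis. Payload 6.4 kg.
Tool frame: the origin (TCP) lies on the centre line of the jaws, within the pads' length; the fingertips stand 25 mm ahead of it and the grasp point (between the pads) lies 6 mm ahead of it; z points along the fingers, y is the line along which they close (so a half turn about z gives the same grasp; the last joint's range is limited). The gripper opens to 88 mm and grips with 3 to 60 N. Pads are 18 mm wide; open, the fingers measure 123 mm over their backs; the gripper's body (75 mm by 187 mm) begins 45 mm behind the grasp point.
Start: joints at [0.929, 0.181, 1.607, -0, 1.354, -0.206], TCP at [0.243, 0.521, 0.264] pointing down, gripper open.
Joint ranges: [-2.99, 2.99], [-0.89, 2.07], [0.3, 2.58], [-1.14, 4.28], [0, 2.63], [-3.12, 3.12]. Speed limits (rad/s): [2.57, 2.57, 3.01, 3.14, 3.14, 3.14].

INTERFACE

Orientations are given as a unit quaternion [x, y, z, w].
In Python, from bench import robot, set_gripper, ik, snapshot gives the robot as it stands. Calls block until the motion is done:
- robot.move_to(position, orientation): joint-space move of the TCP to a pose.
- robot.move_l(position, ori=None, velocity=0.15): straight line of the TCP; ori=None keeps the orientation; velocity is the mean speed in m/s.
- robot.move_j(angles): joint-space move.
- set_gripper(opening, newtons=None): finger opening in m; newtons is the grip in N (None keeps the last); returns when the fingers have stopped.
- robot.wait(seconds).
- ik(position, orientation): joint angles nearest the present ones, or None.
- robot.observe(): the state.
- snapshot(name): name is "side" or "top" or "wrist"; returns a dict with "frame" (384x512x3 uint8, red, green, blue), "z_map" (384x512 float32, m along the optical axis (not along the pixel's ray), 0 where there is no reading), "intrinsics" (3x3 intrinsics, pixels), "pose" (4x4, takes a point from camera to world coordinates). Camera axes: x right, y up, looking along -z (the intrinsics and any distortion apply to the point x, -y, -z); pixel columns grow to the right and rows downward; lengths in m; the calibration is good to about 2 mm. A picture is of the moment at which its call begins.
A pose or a line that the arm cannot do raises robot.IKError and nothing moves.
- robot.hand_in(): hands the job in; it is judged then, once.
The state is a dict: "time": time; "q": joint angles; "dq": joint speeds; "tau": joint torques, N m; "ee_pos": TCP position; "ee_rot": TCP orientation; "ft_force": force on the tool from outside, world axes, zero at the start; "torque": the same for the moment, N m; "finger_gap": finger opening in m; "finger_force": force on a finger pad.
Only numpy, scipy, OpenCV 4.12 (cv2) and the standard library are available. Lean on these libraries where they do the work, as an engineer would, in place of code of your own. Each camera call takes 0.05 s, during which the arm holds its last target. There are 200 camera calls.

TASK

Put the two washed slide carriers up to dry: hang each one by the eye in its handle on the peg of the drying stand of its own colour, blue on blue and orange on orange, in either order. Each must hang free and upright from the peg between its ball end and the post, at rest. Leave the other things on the worktop where they are.

Things in the scene. Friction and masses are not known exactly. Their poses are not given: they have to be found in the camera images.
- blue_carrier_eye (a point): Centre of the round 20 mm eye in the blue slide carrier's upright handle plate. Plate: blue, 32 mm wide (y), 5 mm thick (x), from 80 to 130 mm above the carrier's underside; the eye goes through it along x, 112 mm above the underside, 18 mm below the plate's top. z up. Taken from above by the plate's side edges (closing along y), both faces of the eye stay open.
- blue_carrier_mid (a point): Centre of the blue slide carrier, 65 mm above its underside (47 mm below the eye); axes as the eye's. The carrier is a light (about 0.16 kg) open steel slide basket, 44 (x) x 84 (y) x 42 mm high, standing on the worktop, with a thin steel bail rising from both ends to the blue handle plate at its middle; 130 mm high in all. Turned half round it is the same.
- blue_carrier: The same blue slide carrier; origin at the centre of its underside, same axes.
- blue_stand_peg (a point): Middle of the free length of the blue drying stand's peg, on its axis, 169 mm above the worktop. The peg is steel, 8 mm thick, and points to the stand's -x; free length 33 mm either way from here. It rises 1 mm per 10 mm outwards and ends in a blue ball, 12 mm diameter, centred 40 mm from here towards -x and 4 mm higher. z up.
- blue_stand: The blue drying stand, fixed to the worktop: shallow blue tray 110 (x) x 90 (y) x 12 mm, and at its rear (x +45 mm) a steel post 14 mm thick, 177 mm high, that carries the peg. Origin at the centre of its underside, below the peg's middle but 5 mm nearer the ball; the peg points to -x.
- orange_carrier_eye (a point): Centre of the round 20 mm eye in the orange slide carrier's upright handle plate. Plate: orange, 32 mm wide (y), 5 mm thick (x), from 80 to 130 mm above the carrier's underside; the eye goes through it along x, 112 mm above the underside, 18 mm below the plate's top. z up. Taken from above by the plate's side edges (closing along y), both faces of the eye stay open.
- orange_carrier_mid (a point): Centre of the orange slide carrier, 65 mm above its underside (47 mm below the eye); axes as the eye's. The carrier is a light (about 0.16 kg) open steel slide basket, 44 (x) x 84 (y) x 42 mm high, standing on the worktop, with a thin steel bail rising from both ends to the orange handle plate at its middle; 130 mm high in all. Turned half round it is the same.
- orange_carrier: The same orange slide carrier; origin at the centre of its underside, same axes.
- orange_stand_peg (a point): Middle of the free length of the orange drying stand's peg, on its axis, 169 mm above the worktop. The peg is steel, 8 mm thick, and points to the stand's -x; free length 33 mm either way from here. It rises 1 mm per 10 mm outwards and ends in an orange ball, 12 mm diameter, centred 40 mm from here towards -x and 4 mm higher. z up.
- orange_stand: The orange drying stand, fixed to the worktop: shallow orange tray 110 (x) x 90 (y) x 12 mm, and at its rear (x +45 mm) a steel post 14 mm thick, 177 mm high, that carries the peg. Origin at the centre of its underside, below the peg's middle but 5 mm nearer the ball; the peg points to -x.
- carton_2_mid (a point): Bystander to be left alone, loose: small blue and white carton, 45x75x40 mm; its centre, half-way up.
- immersion_oil_mid (a point): Bystander to be left alone, loose: small dropper bottle with black top, 28x28x88 mm; its centre, half-way up.
- stain_bottle_mid (a point): Bystander to be left alone, loose: amber dropper bottle with red top, 38x38x106 mm; its centre, half-way up.
- marker_mid (a point): Bystander to be left alone, loose: white marker pen with blue cap lying on the front of the worktop, 17x135x16 mm; its centre, half-way up.
- microscope_1: Fixed bystander: the tall black and white microscope on the worktop between the carriers and the stands; origin at the centre of its underside. About 0.4 m high; its eyepieces reach 150 mm from the origin towards the robot (-x) at a height of 0.3 to 0.38 m, and its stage and knobs 110 mm to either side. The gripper must pass it on the robot's side, drawn well back.

How it is judged:
On the way:
1. one of the carriers hangs let go on the peg of its own colour (((x of blue_carrier_eye in the frame of blue_stand_peg between -0.031 and 0.031 m and y of blue_carrier_eye in the frame of blue_stand_peg between -0.007 and 0.007 m and z of blue_carrier_eye in the frame of blue_stand_peg between -0.012 and 0 m and angle between blue_carrier_eye's own z axis and vertical below 0.25 rad and contact force between blue_carrier and blue_stand above 0.3 N and contact force between blue_carrier and the fingers below 0.05 N and linear speed of blue_carrier below 0.05 m/s) or (x of orange_carrier_eye in the frame of orange_stand_peg between -0.031 and 0.031 m and y of orange_carrier_eye in the frame of orange_stand_peg between -0.007 and 0.007 m and z of orange_carrier_eye in the frame of orange_stand_peg between -0.012 and 0 m and angle between orange_carrier_eye's own z axis and vertical below 0.25 rad and contact force between orange_carrier and orange_stand above 0.3 N and contact force between orange_carrier and the fingers below 0.05 N and linear speed of orange_carrier below 0.05 m/s))), for 0.2 s.
At the end, for the whole second after the job is handed in: Each carrier hangs on the peg of its own colour: its eye centre lies within 31 mm of the peg's middle along the peg (between ball and post), within 7 mm sideways and 0 to 12 mm below the height of the peg's middle; it is upright within 0.25 rad, borne by the stand, let go and slower than 0.05 m/s (x of blue_carrier_eye in the frame of blue_stand_peg between -0.031 and 0.031 m and y of blue_carrier_eye in the frame of blue_stand_peg between -0.007 and 0.007 m and z of blue_carrier_eye in the frame of blue_stand_peg between -0.012 and 0 m and angle between each of blue_carrier_eye, orange_carrier_eye's own z axis and vertical below 0.25 rad and contact force between blue_carrier and blue_stand above 0.3 N and contact force between each of blue_carrier, orange_carrier and the fingers below 0.05 N and linear speed of each of blue_carrier, orange_carrier below 0.05 m/s and x of orange_carrier_eye in the frame of orange_stand_peg between -0.031 and 0.031 m and y of orange_carrier_eye in the frame of orange_stand_peg between -0.007 and 0.007 m and z of orange_carrier_eye in the frame of orange_stand_peg between -0.012 and 0 m and contact force between orange_carrier and orange_stand above 0.3 N); the robot touches nothing.
It fails at once if the small blue and white carton is moved more than 30 mm (distance of carton_2_mid from where it was at the start of the episode above 0.03 m).
It fails at once if the small dropper bottle with black top is moved more than 30 mm (distance of immersion_oil_mid from where it was at the start of the episode above 0.03 m).
It fails at once if the amber dropper bottle with red top is moved more than 30 mm (distance of stain_bottle_mid from where it was at the start of the episode above 0.03 m).
It fails at once if the white marker pen with blue cap lying on the front of the worktop is moved more than 30 mm (distance of marker_mid from where it was at the start of the episode above 0.03 m).
It also fails if it takes over 72 s, if anything falls off the work surface, if the arm or the gripper's body presses on something with over 40 N, if the wrist force passes 120 N, or if a joint passes its speed limit or range.

## Working session

There is one attempt and no reset: what is moved stays moved. The work goes in short steps, each a Python script; the robot and the scene stay as the last script left them, time stands still between calls to the robot, and variables do not carry over. Pictures are saved under pics/ and viewed, at most 10 in all, crops included, and the job is handed in when it is done.

```bash
mkdir -p pics; cat > h.py <<'E'
import numpy as np, cv2
from bench import robot,set_gripper,ik,snapshot
def cloud(s):
    z=s["z_map"];K=s["intrinsics"];v,u=np.indices(z.shape)
    p=np.stack([(u-K[0,2])/K[0,0]*z,-(v-K[1,2])/K[1,1]*z,-z,np.ones_like(z)],-1)
    w=p@np.array(s["pose"]).T
    w=w[...,:3]; w[z==0]=np.nan
    return w
def save(s,n): cv2.imwrite(f"pics/{n}.png",s["frame"][...,::-1])
E
python3 - <<'E'
from h import *
for n in ("top","side"):
    s=snapshot(n);save(s,n+"0");np.savez(n+"0.npz",**s)
    print(n,s["intrinsics"],s["pose"])
print(robot.observe())
E
```

```text
top [[447.23580124   0.         252.60730995]
 [  0.         447.23580124 193.0409883 ]
 [  0.           0.           1.        ]] [[ 8.80387169e-03  9.90675335e-01 -1.35959083e-01  3.39038833e-01]
 [-9.99959950e-01  8.94092411e-03  3.97427646e-04 -7.16072297e-02]
 [ 1.60932161e-03  1.35950139e-01  9.90714373e-01  1.56601390e+00]
 [ 0.00000000e+00  0.00000000e+00  0.00000000e+00  1.00000000e+00]]
side [[397.50136656   0.         253.0442397 ]
 [  0.         397.50136656 197.71052586]
 [  0.           0.           1.        ]] [[ 0.92666328  0.24368101 -0.28620749  0.15674092]
 [-0.37581976  0.61559135 -0.69268087 -0.99479271]
 [ 0.00739368  0.74944436  0.66202604  0.99366696]
 [ 0.          0.          0.          1.        ]]
{'time': 0.1, 'q': array([ 9.28644374e-01,  1.81440600e-01,  1.60788037e+00, -2.22531514e-06,
        1.35381821e+00, -2.06309895e-01]), 'dq': array([-0.00173187, -0.00101674, -0.00142684,  0.00098108, -0.00121412,
        0.00089387]), 'tau': array([ 7.92990140e-04, -4.34819841e+01, -3.42699909e+01,  7.04822992e-02,
        3.39495752e-02,  3.72348552e-06]), 'ee_pos': array([0.24247248, 0.52089327, 0.26292827]), 'ee_rot': array([ 2.16199991e-01,  9.76348793e-01, -7.05162591e-04, -3.17299475e-04]), 'ft_force': array([ 0.12714506, -0.33231437, -0.73550786]), 'torque': array([-0.04087708, -0.00960571, -0.02423415]), 'finger_force': 0.0, 'finger_gap': 0.0879794783686935}
```

View pics/top0.png

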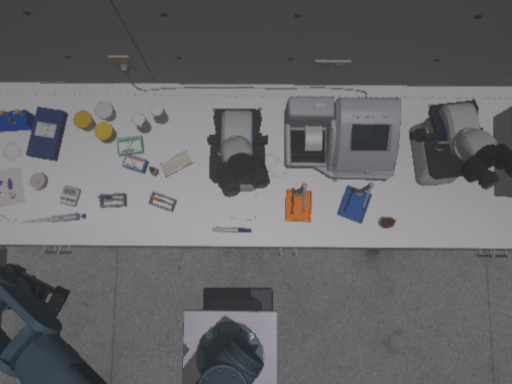

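View pics/side0.png

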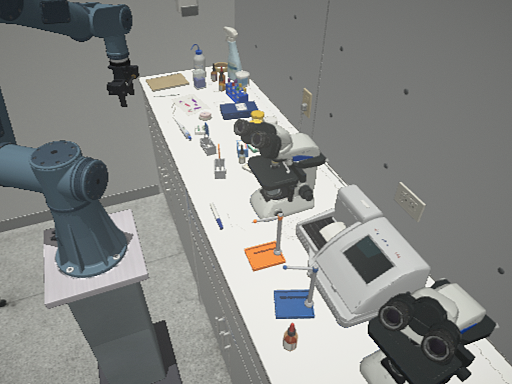

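```bash
python3 - <<'E'
from h import *
for n in ("top","side"):
    s=dict(np.load(n+"0.npz"));w=cloud(s);hsv=cv2.cvtColor(s["frame"],cv2.COLOR_RGB2HSV).astype(int)
    H,S,V=hsv[...,0],hsv[...,1],hsv[...,2]
    for c,m in (("or",(H>4)&(H<17)&(S>150)&(V>90)),("bl",(H>100)&(H<122)&(S>110)&(V>50))):
        m=m&(w[...,0]>0.2)&(w[...,0]<.75)&(abs(w[...,1])<.65)
        k,l,st,ce=cv2.connectedComponentsWithStats(m.astype(np.uint8),connectivity=8)
        for i in range(1,k):
            if st[i,4]<4: continue
            p=w[l==i];print(n,c,st[i,4],ce[i].round(),"med",np.nanmedian(p,0).round(3),"min",np.nanmin(p,0).round(3),"max",np.nanmax(p,0).round(3))
            if st[i,4]>200:
                r=p[(p[:,2]<.03)][:,:2].astype(np.float32);print("   rect",cv2.minAreaRect(r*1000))
    if n=="top":
      for a,b,c,d in((95,180,130,215),(143,185,185,215)):
        q=w[b:d,a:c].reshape(-1,3);
        for lo,hi in((.01,.06),(.06,.14)):
            r=q[(q[:,2]>lo)&(q[:,2]<hi)];print("carrier",lo,len(r),cv2.minAreaRect((r[:,:2]*1000).astype(np.float32)) if len(r)>3 else 0, np.nanmean(r,0).round(4))
big=cv2.resize(np.load("top0.npz")["frame"][120:250,60:260],(800,520),interpolation=3);cv2.imwrite("pics/c1.png",big[...,::-1])
E
```

```text
top or 518 [297. 207.] med [ 0.502 -0.229  0.003] min [ 0.459 -0.273 -0.009] max [ 0.565 -0.189  0.181]
   rect ((511.6971435546875, -230.74391174316406), (84.33898162841797, 103.2813949584961), 87.87611389160156)
top bl 524 [352. 206.] med [ 0.51  -0.423  0.003] min [ 0.458 -0.469 -0.008] max [ 0.58  -0.371  0.181]
   rect ((518.7586669921875, -426.20794677734375), (83.74300384521484, 103.05191040039062), 70.70948791503906)
top bl 4 [ 82. 216.] med [0.467 0.515 0.023] min [0.465 0.513 0.022] max [0.469 0.517 0.024]
carrier 0.01 177 ((526.36181640625, 413.3065185546875), (87.88526153564453, 88.47796630859375), 87.1520767211914) [0.5196 0.4105 0.0313]
carrier 0.06 60 ((520.67333984375, 411.96600341796875), (5.945376396179199, 63.23411178588867), 3.6931769847869873) [0.5201 0.41   0.1018]
carrier 0.01 154 ((524.7252197265625, 245.596435546875), (98.31550598144531, 56.219974517822266), 72.17784118652344) [0.5171 0.2406 0.0335]
carrier 0.06 36 ((517.6092529296875, 242.94325256347656), (60.337005615234375, 4.901767730712891), 71.0876693725586) [0.5157 0.2376 0.107 ]
side or 9 [280. 218.] 
[... 1085 characters left out ...]
ed [0.661 0.299 0.007] min [0.658 0.298 0.004] max [0.662 0.303 0.015]
side bl 68 [301. 158.] med [ 0.703 -0.072  0.232] min [ 0.676 -0.077  0.22 ] max [ 0.747 -0.068  0.244]
side bl 24 [219. 223.] med [ 0.421 -0.045  0.013] min [ 0.419 -0.069  0.001] max [ 0.427 -0.026  0.017]
side bl 7 [284. 267.] med [ 0.484 -0.42   0.177] min [ 0.481 -0.425  0.174] max [ 0.486 -0.418  0.178]
side bl 15 [315. 270.] med [ 0.556 -0.453  0.168] min [ 0.554 -0.457  0.159] max [ 0.562 -0.447  0.171]
side bl 869 [292. 305.] med [ 0.512 -0.434  0.004] min [ 0.453 -0.49  -0.003] max [ 0.576 -0.375  0.015]
   rect ((517.2469482421875, -431.8507385253906), (91.60753631591797, 106.51426696777344), 69.91531372070312)
```

View pics/c1.png

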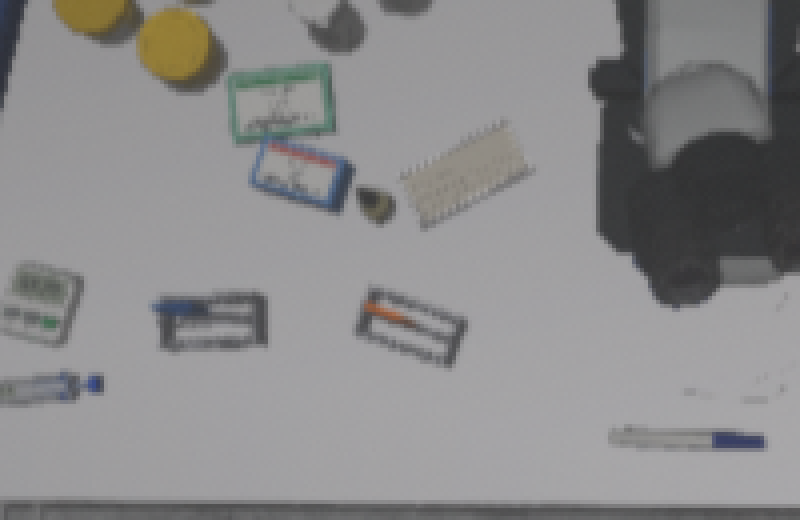

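```bash
cat >> h.py <<'E'
def Q(dev,flip=True):
    y=dev+(np.pi if flip else 0); return [np.cos(y/2),np.sin(y/2),0,0]
E
python3 - <<'E'
from h import *
w=cloud(dict(np.load("top0.npz"))).reshape(-1,3)
m=(w[:,2]>.2)&(abs(w[:,1]+.05)<.2)&(w[:,0]>.2)
print("scope min x",np.sort(w[m][:,0])[:5],"y",w[m][:,1].min(),w[m][:,1].max())
for n in((.50,.411),(.42,-.33)):
    try:j=ik([*n,.30],Q(0));print(j)
    except Exception as e:print(e)
robot.move_to([.46,.33,.30],Q(0))
s=snapshot("wrist");save(s,"w0");np.savez("w0.npz",**s);print(s["pose"],robot.observe()["time"],robot.observe()["q"])
E
```

```text
scope min x [0.4953935  0.49566167 0.49721093 0.49742707 0.49758084] y -0.2498872872552842 0.14999587961621014
[ 5.04988984e-01  3.13379129e-01  1.37204229e+00 -4.44089210e-16
  1.45617123e+00 -1.06580734e+00]
[-8.88340967e-01  5.93680128e-02  1.66733820e+00 -4.44089210e-16
  1.41488644e+00 -2.45913729e+00]
[[-3.64072480e-05 -9.62275435e-01 -2.72077170e-01  3.88993336e-01]
 [ 9.99998956e-01  3.57964746e-04 -1.39985244e-03  3.28753858e-01]
 [ 1.44443765e-03 -2.72076937e-01  9.62274417e-01  4.22077559e-01]
 [ 0.00000000e+00  0.00000000e+00  0.00000000e+00  1.00000000e+00]] 1.275 [ 4.14289830e-01  1.32268959e-01  1.58883465e+00  3.94308355e-04
  1.42103575e+00 -1.15723049e+00]
```

View pics/w0.png

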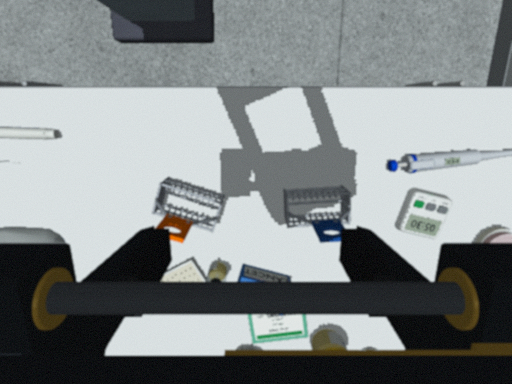

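```bash
python3 - <<'E'
from h import *
s=dict(np.load("w0.npz"));w=cloud(s);hsv=cv2.cvtColor(s["frame"],cv2.COLOR_RGB2HSV).astype(int)
H,S,V=hsv[...,0],hsv[...,1],hsv[...,2]
for c,m,(a,b) in(("or",(H>2)&(H<20)&(S>120),(150,215)),("bl",(H>98)&(H<125)&(S>110),(300,348))):
    m=m&(w[...,2]>.075)&(w[...,2]<.14);m[:200]=0;m[250:]=0;m[:,:a]=0;m[:,b:]=0
    p=w[m];x=p[:,:2];ctr,size,ang=cv2.minAreaRect((x*1000).astype(np.float32))
    print(c,len(p),p.mean(0),p.min(0),p.max(0),"rect",ctr,size,ang,"pca",np.degrees(np.arctan2(*np.linalg.svd(x-x.mean(0),full_matrices=False)[2][0])))
    q=w[180:226,a-5:b+25].reshape(-1,3);q=q[(q[:,2]>.012)&(q[:,2]<.06)]
    print(" basket",cv2.minAreaRect((q[:,:2]*1000).astype(np.float32)))
big=cv2.resize(s["frame"][160:260,140:370],(800,348),interpolation=2);cv2.imwrite("pics/c2.png",big[...,::-1])
E
```

```text
or 431 [0.51814697 0.24261647 0.10794859] [0.51193056 0.22618265 0.08284762] [0.52623042 0.25540868 0.13224262] rect (519.2335815429688, 240.29931640625) (30.941688537597656, 6.167193412780762) 72.18022155761719 pca 19.808075492682725
 basket ((518.961669921875, 240.19322204589844), (84.89552307128906, 44.954811096191406), 71.30422973632812)
bl 411 [0.5208398  0.40886401 0.10968943] [0.51853687 0.39601661 0.08311349] [0.52456553 0.42641178 0.13292417] rect (521.933837890625, 411.3101501464844) (5.291164398193359, 30.487260818481445) 3.6460118293762207 pca -3.9377965257816046
 basket ((521.3469848632812, 416.9392395019531), (44.48451614379883, 75.27739715576172), 3.2916088104248047)
```

```bash
python3 - <<'E'
from h import *
r=np.radians
o=Q(r(3.5))
set_gripper(.06)
robot.move_to([.5215,.4112,.20],o)
robot.move_l([.5215,.4112,.127],o,velocity=.1)
set_gripper(.02,20)
ob=robot.observe();print(ob["finger_gap"],ob["finger_force"])
robot.move_l([.5215,.4112,.30],o,velocity=.15)
robot.move_l([.36,.30,.31],o,velocity=.25)
robot.move_to([.38,0,.31],Q(r(-10)))
robot.move_to([.33,-.33,.31],Q(r(-20)))
for n in("wrist","side"):
    s=snapshot(n);save(s,n+"1");np.savez(n+"1.npz",**s)
ob=robot.observe();print(ob["time"],ob["finger_gap"],ob["ee_pos"],ob["q"])
E
```

```text
0.03175023555783492 19.96644132072106
8.6583 0.03130784161268436 [ 0.3307825  -0.32884763  0.31010783] [-1.03796482e+00 -1.08653438e-01  1.81137151e+00  2.84126055e-04
  1.43878841e+00 -2.26191699e+00]
```

View pics/wrist1.png

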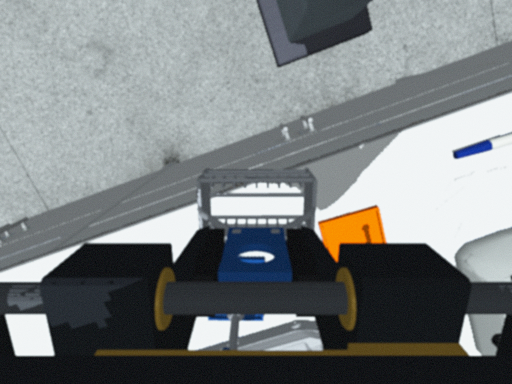

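```bash
cat > fit.py <<'E'
from h import *
from scipy.optimize import minimize
def proj(s,P):
    c=(np.c_[P,np.ones(len(P))]@np.linalg.inv(s["pose"]).T)[:,:3]*[1,-1,-1]
    u=c@s["intrinsics"].T; return u[:,:2]/u[:,2:]
box=np.array([[x,y,z] for x in(-.055,.055) for y in(-.045,.045) for z in(0,.012)])
def T(p,P):
    c,s=np.cos(p[2]),np.sin(p[2]); P=np.atleast_2d(P)
    return np.c_[c*P[:,0]-s*P[:,1]+p[0],s*P[:,0]+c*P[:,1]+p[1],P[:,2]]
BALL=[-.035,0,.173]
if __name__=="__main__":
  for n in("top","side"):
    s=dict(np.load(n+"0.npz"));w=cloud(s)
    hsv=cv2.cvtColor(s["frame"],cv2.COLOR_RGB2HSV).astype(int);H,S,V=hsv[...,0],hsv[...,1],hsv[...,2]
    for c,m,p0 in(("or",(H>3)&(H<19)&(S>130),(.512,-.234,-.035)),("bl",(H>100)&(H<122)&(S>110),(.518,-.43,-.34))):
        near=np.hypot(w[...,0]-p0[0],w[...,1]-p0[1])<.085
        t=m&near&(w[...,2]<.03)
        vs,us=np.nonzero(t);u0,v0=us.min()-5,vs.min()-5;N=8;W,Ht=np.ptp(us)+11,np.ptp(vs)+11
        hull=lambda pts:cv2.convexHull(((pts-[u0,v0]+.5)*N-.5).round().astype(np.int32))
        fill=lambda h:cv2.fillConvexPoly(np.zeros((Ht*N,W*N),np.uint8),h,1).astype(bool)
        px=np.concatenate([np.c_[us+a,vs+b] for a in(-.5,.5) for b in(-.5,.5)]).astype(float)
        A=fill(hull(px))
        f=lambda d:(A^fill(hull(proj(s,T(np.add(p0,np.array(d)*[.01,.01,.1]),box))))).sum()/A.sum()
        r=minimize(f,[0,0,0],method="Nelder-Mead",options=dict(initial_simplex=[[0,0,0],[1,0,0],[0,1,0],[0,0,1]]))
        p=np.add(p0,r.x*[.01,.01,.1])
        b=m&near&(w[...,2]>.165)&(np.hypot(*(w[...,:2]-T(p,BALL)[0,:2]).transpose(2,0,1))<.02)
        print(n,c,p.round(4),"res",round(r.fun,3),"peg",T(p,[.005,0,.169]).round(4),"ballpred",proj(s,T(p,BALL)).round(2),"obs",b.sum(),np.argwhere(b).mean(0)[::-1].round(2))
E
python3 fit.py
```

```text
top or [ 0.5125 -0.2316 -0.0315] res 0.084 peg [[ 0.5175 -0.2318  0.169 ]] ballpred [[303.08 210.19]] obs 10 [302.9 210.8]
top bl [ 0.5183 -0.428  -0.353 ] res 0.119 peg [[ 0.523  -0.4297  0.169 ]] ballpred [[362.27 208.18]] obs 8 [362.   209.12]
side or [ 0.5121 -0.2344 -0.0544] res 0.017 peg [[ 0.517  -0.2346  0.169 ]] ballpred [[254.52 220.85]] obs 7 [254.71 221.  ]
side bl [ 0.5172 -0.4314 -0.3441] res 0.06 peg [[ 0.5219 -0.4331  0.169 ]] ballpred [[284.23 267.25]] obs 7 [284.29 267.  ]
```

```bash
cat >> h.py <<'E'
def local(pm,yaw,x,y,z):   # TCP position for eye at (x,y,z above peg mid) in peg frame
    c,s=np.cos(yaw),np.sin(yaw); return np.array([pm[0]+c*x-s*y,pm[1]+s*x+c*y,.169+z+.015])
def plate(s,lo,hi):  # carried plate in tool frame (world z kept)
    w=cloud(s);hsv=cv2.cvtColor(s["frame"],cv2.COLOR_RGB2HSV).astype(int)
    o=robot.observe();p=o["ee_pos"];q=o["ee_rot"];yaw=2*np.arctan2(q[1],q[0])-np.pi
    m=(hsv[...,0]>=lo)&(hsv[...,0]<=hi)&(hsv[...,1]>110);m[:215]=0;m[282:]=0;m[:,:215]=0;m[:,300:]=0
    d=w[m]-p;c,s_=np.cos(yaw),np.sin(yaw);d=np.c_[c*d[:,0]+s_*d[:,1],-s_*d[:,0]+c*d[:,1],d[:,2]]
    d=d[np.hypot(d[:,0],d[:,1])<.05]
    print("plate x",np.percentile(d[:,0],[1,50,99]).round(4),"y",np.percentile(d[:,1],[1,99]).round(4),"z",np.percentile(d[:,2],[1,99]).round(4),"tilt dx/dz",np.polyfit(d[:,2],d[:,0],1)[0].round(3), "yaw",np.polyfit(d[:,1],d[:,0],1)[0].round(3))
E
python3 - <<'E'
from h import *
pm,yaw=(.5225,-.4315),-.348
robot.move_l(local(pm,yaw,-.085,0,.05),Q(yaw),velocity=.2)
robot.move_l(local(pm,yaw,-.075,0,.006),Q(yaw),velocity=.1)
robot.wait(.4)
s=snapshot("wrist");plate(s,98,125)
print(robot.observe()["ee_pos"],local(pm,yaw,-.075,0,.006))
s=snapshot("side");a=cv2.resize(s["frame"][205:325,215:335],(560,560),interpolation=2)
cv2.imwrite("pics/s2.png",a[...,::-1])
E
```

```text
plate x [-0.0261 -0.0004  0.0206] y [-0.0189  0.0148] z [-0.1206  0.0526] tilt dx/dz -0.188 yaw -0.02
[ 0.45205983 -0.40599155  0.19027588] [ 0.45199575 -0.40592362  0.19      ]
```

View pics/s2.png

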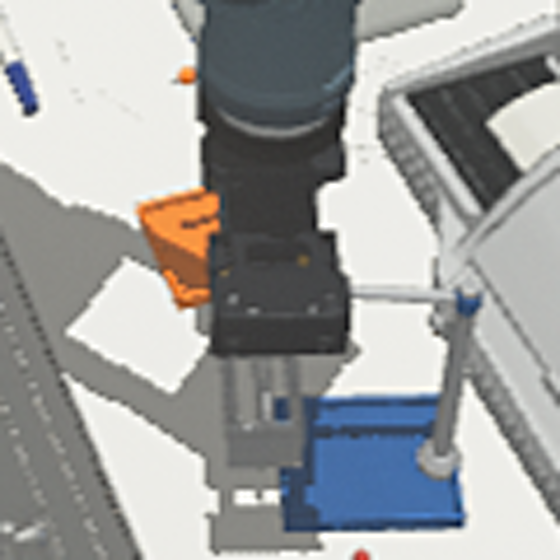

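```bash
sed -i 's/d=d\[np.hypot(d\[:,0\],d\[:,1\])<.05\]/d=d[(np.hypot(d[:,0],d[:,1])<.025)\&(d[:,2]>-.05)\&(d[:,2]<.012)\&(abs(d[:,0])<.012)]/' h.py
cat >> h.py <<'E'
def thread(pm,yaw,xs,dy=0,dz=0,lim=2.5):
    f0=robot.observe()["ft_force"]
    for x in xs:
        z=.004+dz if x<-.033 else -.1*x+dz
        robot.move_l(local(pm,yaw,x,dy,z),Q(yaw),velocity=.06)
        f=robot.observe()["ft_force"]-f0
        c,s=np.cos(yaw),np.sin(yaw);print(x,"F local",np.round([c*f[0]+s*f[1],-s*f[0]+c*f[1],f[2]],2))
        if np.linalg.norm(f)>lim: print("STOP");return False
    return True
E
python3 - <<'E'
from h import *
pm,yaw=(.5225,-.4315),-.348
s=snapshot("wrist");plate(s,98,125)
thread(pm,yaw,[-.06,-.053,-.047,-.041,-.035])
s=snapshot("wrist");plate(s,98,125);save(s,"w3")
cv2.imwrite("pics/w3c.png",cv2.resize(s["frame"][160:340,160:350],(760,720),interpolation=2)[...,::-1][:600])
print(robot.observe()["time"])
E
```

```text
plate x [-0.0039 -0.0004  0.0041] y [-0.0179  0.0145] z [-0.0432  0.0054] tilt dx/dz 0.029 yaw -0.001
-0.06 F local [-0.01  0.26 -0.8 ]
-0.053 F local [-0.22  0.09 -1.19]
-0.047 F local [-0.1   0.64 -0.68]
-0.041 F local [ 0.42  1.   -0.63]
-0.035 F local [ 0.93 -0.35 -1.16]
plate x [-0.0094 -0.0004  0.0042] y [-0.0179  0.0145] z [-0.0432  0.0053] tilt dx/dz 0.038 yaw -0.008
12.1917
```

View pics/w3c.png

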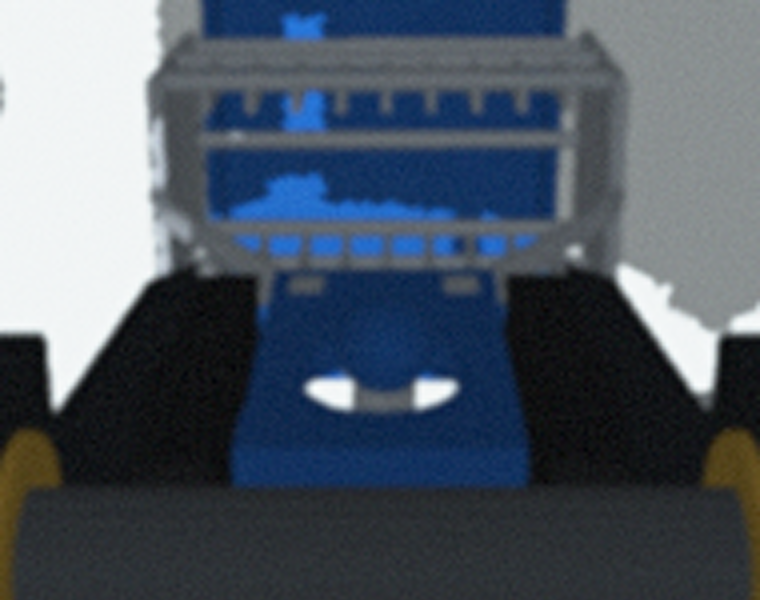

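The crop shows the ball already through the eye (blue ball near (385,345), grey peg centred in the eye at (385,400)). I'll go on, lower and release.

```bash
cat >> h.py <<'E'
def hang(pm,yaw,xs=(-.025,-.015,-.005)):
    if not thread(pm,yaw,xs): return False
    x=xs[-1]; f0=robot.observe()["ft_force"]
    robot.move_l(local(pm,yaw,x,0,-.1*x-.0055),Q(yaw),velocity=.03)
    print("lower dF",(robot.observe()["ft_force"]-f0).round(2))
    set_gripper(.036);robot.wait(.2);set_gripper(.06)
    robot.move_l(local(pm,yaw,x,0,.05),Q(yaw),velocity=.08)
    robot.move_l(local(pm,yaw,x,0,.11),Q(yaw),velocity=.2)
    return True
E
python3 - <<'E'
from h import *
pm,yaw=(.5225,-.4315),-.348
if hang(pm,yaw):
    robot.move_l([.38,-.36,.31],Q(yaw),velocity=.25)
s=snapshot("side");save(s,"s4");cv2.imwrite("pics/s4c.png",cv2.resize(s["frame"][205:325,215:335],(560,560),interpolation=2)[...,::-1])
print(robot.observe()["time"])
E
```

```text
-0.025 F local [0.56 0.03 0.2 ]
-0.015 F local [0.1  1.04 1.48]
-0.005 F local [ 0.84 -0.26  0.72]
lower dF [0.33 0.23 0.13]
16.6083
```

View pics/s4c.png

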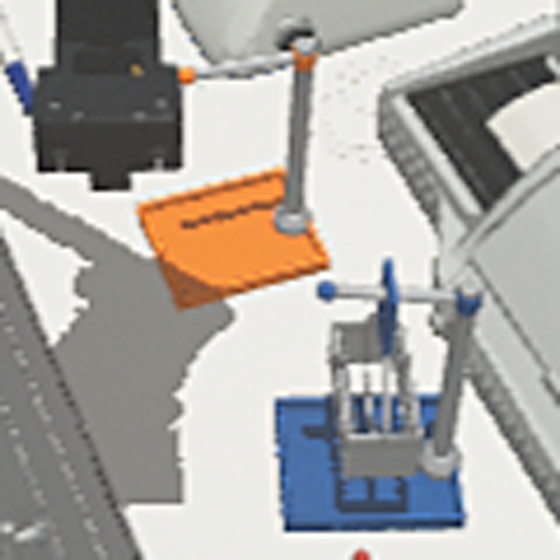

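The blue carrier hangs upright mid-peg (plate at about (388,300), ball to its left at (325,290)). Now the orange one.

```bash
python3 - <<'E'
from h import *
r=np.radians
o=Q(-.318);g=[.5193,.2403]
robot.move_to([.38,0,.31],Q(-.2))
robot.move_to([.36,.22,.30],o)
robot.move_l([*g,.20],o,velocity=.25)
robot.move_l([*g,.127],o,velocity=.1)
set_gripper(.02,20)
print(robot.observe()["finger_gap"])
robot.move_l([*g,.30],o,velocity=.15)
robot.move_l([.36,.22,.31],o,velocity=.25)
robot.move_to([.38,0,.31],Q(-.15))
pm,yaw=(.5172,-.2332),-.043
robot.move_to([.36,-.22,.31],Q(yaw))
robot.move_l(local(pm,yaw,-.085,0,.05),Q(yaw),velocity=.2)
robot.move_l(local(pm,yaw,-.075,0,.006),Q(yaw),velocity=.1)
robot.wait(.3)
plate(snapshot("wrist"),3,19)
thread(pm,yaw,[-.06,-.053,-.047,-.041,-.035])
s=snapshot("wrist");plate(s,3,19)
cv2.imwrite("pics/w5c.png",cv2.resize(s["frame"][160:340,160:350],(760,720),interpolation=2)[...,::-1][:600])
print(robot.observe()["time"])
E
```

```text
0.031446351330539614
plate x [-0.0068 -0.0021  0.0029] y [-0.0182  0.0146] z [-0.0445  0.0051] tilt dx/dz 0.038 yaw 0.01
-0.06 F local [ 0.78 -0.59 -0.88]
-0.053 F local [-0.52  0.26 -0.79]
-0.047 F local [ 0.71 -0.61  0.28]
-0.041 F local [ 1.23 -0.78 -1.11]
-0.035 F local [ 0.53 -0.03  0.34]
plate x [-0.0105 -0.0021  0.0029] y [-0.0182  0.0147] z [-0.0446  0.0051] tilt dx/dz 0.042 yaw 0.012
28.125
```

View pics/w5c.png

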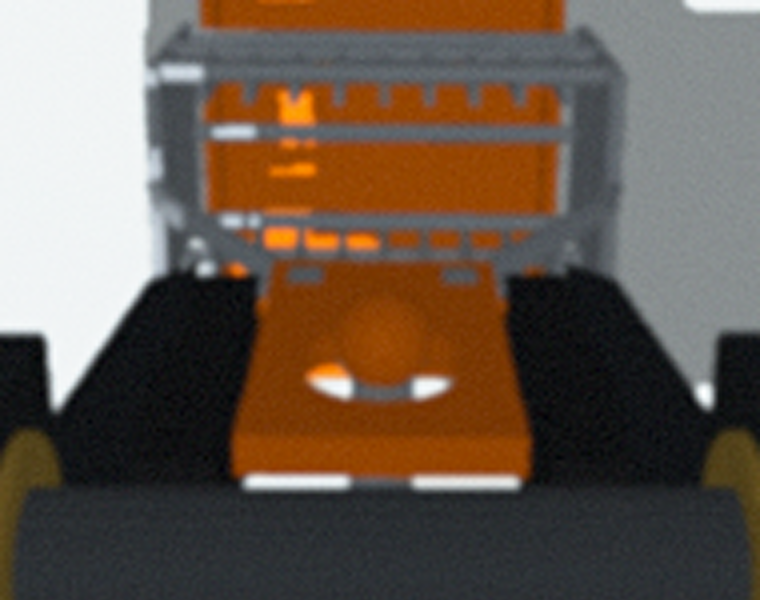

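The ball (382,335) has come through the orange eye and the peg is centred in it (385,390). Finishing.

```bash
python3 - <<'E'
from h import *
pm,yaw=(.5172,-.2332),-.043
if hang(pm,yaw):
    robot.move_l([.36,-.22,.32],Q(yaw),velocity=.25)
    robot.move_to([.36,.15,.33],Q(yaw))
s=snapshot("side");save(s,"s6");cv2.imwrite("pics/s6c.png",cv2.resize(s["frame"][170:350,180:380],(800,600),interpolation=2)[...,::-1])
print(robot.observe()["time"])
E
```

```text
-0.025 F local [ 0.28 -0.16  0.26]
-0.015 F local [0.39 0.26 0.67]
-0.005 F local [-0.12  0.78  0.76]
lower dF [ 0.68 -0.94  0.4 ]
33.9167
```

View pics/s6c.png

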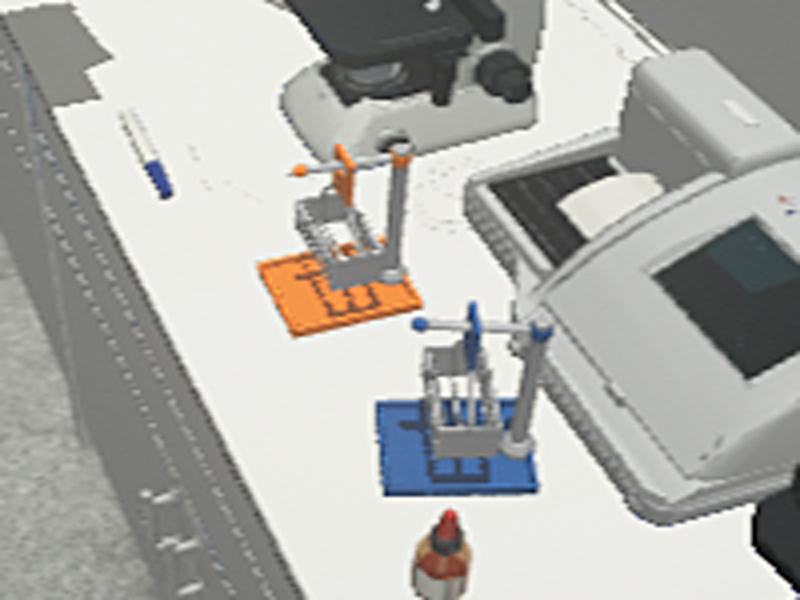

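Both carriers hang upright on the pegs of their own colour, orange at (345,170) and blue at (473,330).

```bash
python3 -c "
from h import *
robot.wait(1.0);print(robot.hand_in())"
```

```text
the job is handed in; nothing more can be done
None
```

Both carriers are hung, blue on blue and orange on orange; the last picture, at about 34 s of the 72 s allowed, shows each upright on its peg, and I handed the job in, though no verdict was returned.

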